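# Start the clay mill from its control box

### The arm

A 6-joint arm with a two-finger parallel gripper is mounted at the origin on the work surface. World frame = base frame: x ahead of the robot, y to its left, z up, the work surface at z = 0. Lengths are in mm, angles in rad, forces in N, time in s.
With the tool pointing down it reaches from about 350 to 875 mm from the base axis. Payload 4.2 kg.
Tool frame: the origin (TCP) lies midway between the tips of the shut fingers; the grasp point (between the pads) lies 19 mm behind it (arm.tcp_to_grasp is the distance from the TCP to the grasp point, in mm); z points along the fingers, y is the line along which they close (so a half turn about z gives the same grasp; the last joint's range is limited). The gripper opens to 85 mm and grips with 20 to 120 N. Pads are 22 mm wide; open, the fingers measure 114 mm over their backs; the gripper's body (76 mm by 85 mm) begins 54 mm behind the grasp point. The pads swing forward as they close: fully open they stand 13 mm farther back than shut.
Start: joints at [1.541, 0.385, 0.008, 0, -1.194, -0.259], TCP at [177.969, 599.104, 231.312] pointing down, gripper open.
Joint ranges: [-3.14, 3.14], [-1.21, 2.06], [-1.07, 1.41], [-3.16, 2.05], [-2.99, -0.16], [-3.1, 3.1]. Speed limits (rad/s): [2.79, 2.79, 3.14, 3.14, 3.14, 3.14].

### API

Orientations are given as a unit quaternion [x, y, z, w].
In Python, from bench import arm gives the robot as it stands.
- The arm moves only by the tool arm_command, never from a script. Its argument "rows" is a list of rows, each a list of 2 entries, a list of its own where there are three numbers: the shift along the tool's x, y, z as a fraction of full scale, then the turn, a rotation vector about the tool's x, y, z as a fraction of full scale. In form: [[[x, y, z], [wx, wy, wz]], ...]. A call has 1 to 5 rows; each row is the pose to reach, as a shift and turn from the pose commanded when the call began, along the tool's axes at that moment, turning the shorter way round; what a row does not reach only later rows make up. Full scale, the value 1, is 0.25 m for a shift and 180 degrees for a turn. A row lasts 1/10 s, in which the tool goes at most 50 mm and 8.59 degrees, less where a joint would pass 70% of its speed; a pose out of reach is approached as far as the arm can. A call with a number of a shift or a turn outside -1 to 1 is refused whole. A call with a gripper value outside its range is refused whole. "grip" is the opening, from 0 (shut) to 1 (fully open), set as the call begins (left out, the last holds). The fingers move at their own pace and stop on an object; the grip force is fixed at half the most. Time passes only in rows, so rows that repeat a pose let the fingers close. It gives the time, the measured TCP pose, the force, the opening and the grip force at its end, in the units of the state.
- arm.read_state(): the state, without advancing time (a new reading comes with each control period).
- arm.get_image(name): name is "scene" or "top"; returns (picture, depth): 384x512x3 uint8, blue, green, red; 384x512 float32, mm along the optical axis (not along the pixel's ray), 0 where there is no reading.
- arm.camera_info(name): a dict with "fx", "fy", "cx", "cy" (pixels), "extrinsics" (4x4, takes a point from camera to world coordinates). Camera axes: x right, y down, z forward; pixel columns grow to the right and rows downward; lengths in mm; the calibration is good to about 2 mm. A picture is of the moment at which its call begins. camera_info takes no time and is no camera call.
- arm.job_done(): hands the job in; it is judged then, once.
Trained networks look in the newest picture that a camera, given by its name, has taken for a name from the list of things; names that differ only in an ending like _2 or _b are one class to them, and where a whole thing is asked for, a point or a joint stands for the part that bears it (a point fixed in the world has none). Each returns a list of dicts, best first, with "score" (0 to 1); they miss things now and then, are a little off and sometimes report something else, mostly with a low value. They report only what shows in the picture. A call takes as long as a camera call.
- arm.spot_in(camera, query): "position" ([column, row] in pixels, amid what is visible of it).
The state is a dict: "clock": time; "joints": joint angles; "joint_vel": joint speeds; "joint_efforts": joint torques, N m; "position": TCP position; "ee_rot": TCP orientation; "contact_force": force on the tool from outside, world axes, zero at the start; "wrist_torque": the same for the moment, N m; "gripper_width": finger opening in mm; "grasp_force": force on a finger pad.
Only numpy, scipy, OpenCV 4.12 (cv2) and the standard library are available. Lean on these libraries where they do the work, as an engineer would, in place of code of your own. Each camera call takes 0.05 s, during which the arm holds its last target. There are 200 camera calls.

### The job

Start the clay mill from its control box: push the blue power rocker fully on, then the orange dust-extractor rocker fully on (each by pressing down its striped half), and then press the green start button fully in and let it come back out. Keep strictly to that order, do not touch the red mushroom stop button, and leave the jar, tin, bowl and wooden rib around the box where they stand; nothing is to be picked up.

Things in the scene. Friction and masses are not known exactly. Their poses are not given: they have to be found in the camera images.
- box: Control box fixed to the bench, light grey with an aluminium top, 240 x 240 mm and 60 mm high; origin at the centre of its underside (on the table), z up. Four controls stand on its top, at 54 mm each way from its centre along its x and y, in any arrangement: two rockers, the green button, the red stop. They are square to the box.
- power_on_end (a point): Point on the blue power rocker: on the top face of its ON half, mid-width, 20 mm from the pivot; moves with the paddle. The ON half has a white cross stripe and is on the box's +x side (away from the robot, turned with the box). Off, it slopes up 20 degrees: this point is about 89 mm above the table, the half's tip 94 mm. Fully on, the half lies level, its top 82 mm above the table.
- power (a joint): Angle of the blue power rocker, 0 off to 0.36 rad fully on; may start up to 0.05. Paddle 40 mm wide, 72 mm long, two flat 36 mm halves in a shallow V over a cross pivot, on a black frame whose top is 70 mm above the table. About 5 N straight down on the ON half moves it; no spring, it stays where it is left.
- extractor_on_end (a point): Point on the orange dust extractor rocker: on the top face of its ON half, mid-width, 20 mm from the pivot; moves with the paddle. The ON half has a white cross stripe and is on the box's +x side (away from the robot, turned with the box). Off, it slopes up 20 degrees: this point is about 89 mm above the table, the half's tip 94 mm. Fully on, the half lies level, its top 82 mm above the table.
- extractor (a joint): Angle of the orange dust extractor rocker, 0 off to 0.36 rad fully on; may start up to 0.05. Paddle 40 mm wide, 72 mm long, two flat 36 mm halves in a shallow V over a cross pivot, on a black frame whose top is 70 mm above the table. About 5 N straight down on the ON half moves it; no spring, it stays where it is left.
- start_top (a point): Centre of the top face of the green start button, a round cap 40 mm across standing out of a black collar 56 mm across; the top is 84 mm above the table when out, 76 mm when pressed fully in. The collar's top is at 72 mm. A spring brings it back out; it begins to move at 1.5 N and is fully in at 5 N.
- start (a joint): Travel of the green button: 0 is out, 0.008 m is fully in.
- stop_base: Red mushroom stop button, cap 44 mm across on a yellow collar 60 mm across; origin at the centre of the collar's underside, on the box's top, 60 mm above the table. The cap's top is 101 mm above the table. Not to be touched, cap or collar.
- stop (a joint): Travel of the red stop button: 0 is out, 0.006 m is fully in.
- jar_mid (a point): Loose greenish glass jar with a steel cap, 64 mm across, 95 mm high, standing beside the box; this is its centre, half-way up.
- tin_mid (a point): Loose dark tin with an orange label and bare metal top, 60 mm across, 115 mm high, standing beside the box; this is its centre, half-way up.
- bowl_mid (a point): Loose wooden bowl, 100 mm across the rim, 45 mm high, standing beside the box; this is its centre, half-way up.
- rib_mid (a point): Loose flat wooden rib (shaping tool), 110 x 45 x 12 mm, lying beside the box; this is its centre.

How it is judged:
By the outcome, as a careful person would: the job done as asked, in the order asked, and still so for the second after the job is handed in, with the robot touching nothing.
It also fails if it takes over 42 s, if anything falls off the work surface, if the arm or the gripper's body presses on something with over 40 N, if the wrist force passes 120 N, or if a joint passes its speed limit or range.

## Working session

There is one attempt and no reset: what is moved stays moved. The work goes in short steps, Python scripts to look and compute and a tool call to move; the robot and the scene stay as the last step left them, time stands still between calls to the robot, and variables do not carry over. Pictures are saved under pics/ and viewed, at most 10 in all, crops included, and the job is handed in when it is done.

Besides the shell and the picture viewer there is one more tool, called by a JSON object that holds its "method" and its "body", one argument or row to a line. arm_command: Moves the arm, as the interface text tells. Shift numbers are shares of 0.25 m and turn numbers shares of 180 degrees, none past 1 either way. Its arguments: {"type":"object","properties":{"rows":{"type":"array","items":{"type":"array"}},"grip":{"type":"number"}},"required":["rows"]}

```bash
mkdir -p pics
cat > h.py <<'E'
import numpy as np, cv2
from bench import arm
def px2w(cam,depth,u,v,r=2):
    c=arm.camera_info(cam); u0,v0=int(round(u)),int(round(v))
    d=depth[max(v0-r,0):v0+r+1,max(u0-r,0):u0+r+1]; d=np.median(d[d>0])
    p=np.array([(u-c["cx"])/c["fx"]*d,(v-c["cy"])/c["fy"]*d,d,1]); return (np.array(c["extrinsics"])@p)[:3]
E
python3 - <<'E'
from h import *
s=arm.read_state(); print(s["clock"],s["position"],s["ee_rot"],s["contact_force"])
for cam in("scene","top"):
    im,d=arm.get_image(cam); cv2.imwrite(f"pics/{cam}0.png",im); np.save(cam+"0.npy",d)
    print(cam,np.round(arm.camera_info(cam)["extrinsics"],2).tolist())
    for q in("box","power_on_end","extractor_on_end","start_top","stop_base","jar_mid","tin_mid","bowl_mid","rib_mid"):
        for r in arm.spot_in(cam,q)[:2]:
            u,v=r["position"]; print(q,round(r["score"],2),np.round([u,v]),np.round(px2w(cam,d,u,v)))
E
```

```text
0.0 [177.82565188 598.53718012 230.20508385] [ 9.89576905e-01 -1.44001052e-01 -1.09610935e-04  1.11086671e-03] [-0.6750531   0.54613008  1.00428394]
scene [[0.89, 0.33, -0.33, 896.25], [0.47, -0.65, 0.6, -579.74], [-0.02, -0.68, -0.73, 837.95], [0.0, 0.0, 0.0, 1.0]]
box 0.69 [241. 215.] [561.  -6.  57.]
power_on_end 0.82 [207. 194.] [458.  -0.  80.]
extractor_on_end 0.64 [265. 197.] [598.  58.  81.]
start_top 0.78 [234. 224.] [570. -57.  82.]
stop_base 0.75 [237. 178.] [509.  73.  95.]
jar_mid 0.64 [276. 164.] [567. 192.  73.]
tin_mid 0.91 [188. 267.] [ 547. -220.  101.]
tin_mid 0.45 [207. 196.] [464.  -7.  81.]
bowl_mid 0.63 [154. 238.] [ 381. -141.   12.]
rib_mid 0.63 [312. 197.] [687. 177.  11.]
rib_mid 0.45 [207. 196.] [462.  -7.  81.]
top [[0.08, -0.97, 0.21, 322.85], [-1.0, -0.08, 0.01, 42.73], [0.01, -0.21, -0.98, 1113.73], [0.0, 0.0, 0.0, 1.0]]
box 0.91 [268. 214.] [520.  21.  61.]
box 0.63 [209. 148.] [683. 176.  12.]
power_on_end 0.58 [282. 240.] [462. -14.  82.]
power_on_end 0.54 [302. 192.] [572. -51.  84.]
extractor_on_end 0.94 [256. 175.] [603.  57.  83.]
start_top 0.48 [303. 194.] [569. -54.  85.]
stop_base 0.73 [238. 219.] [498.  87. 102.]
stop_base 0.43 [239. 215.] [505.  85. 102.]
jar_mid 0.67 [186. 195.] [543. 207.  96.]
tin_mid 0.64 [367. 218.] [ 519. -191.  115.]
bowl_mid 0.88 [345. 274.] [ 403. -169.    5.]
rib_mid 0.94 [206. 146.] [687. 183.  12.]
rib_mid 0.66 [302. 191.] [575. -50.  84.]
```

```bash
python3 -c "
import cv2
a=cv2.imread('pics/top0.png')[120:300,170:400];cv2.imwrite('pics/topc.png',cv2.resize(a,None,fx=3.3,fy=3.3,interpolation=cv2.INTER_CUBIC))
a=cv2.imread('pics/scene0.png')[120:300,130:360];cv2.imwrite('pics/scenec.png',cv2.resize(a,None,fx=3.3,fy=3.3,interpolation=cv2.INTER_CUBIC))"
```

```text
(no output)
```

View pics/topc.png

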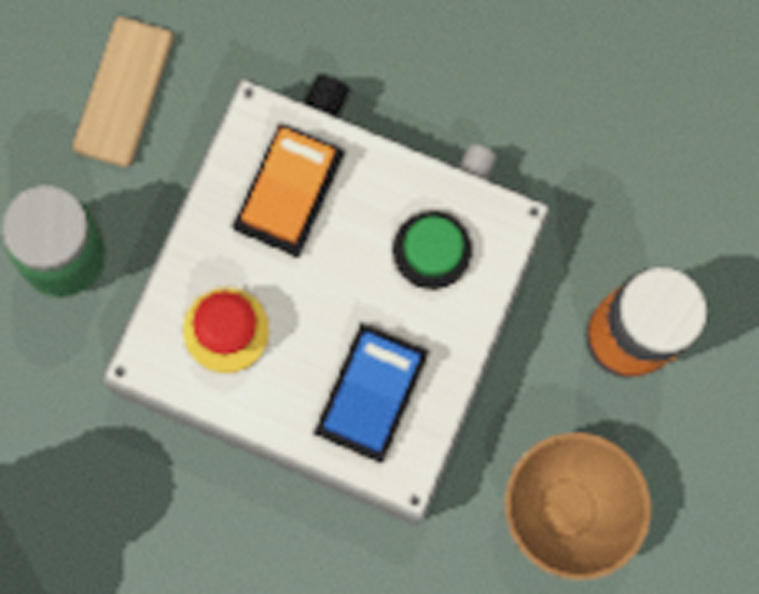

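View pics/scenec.png

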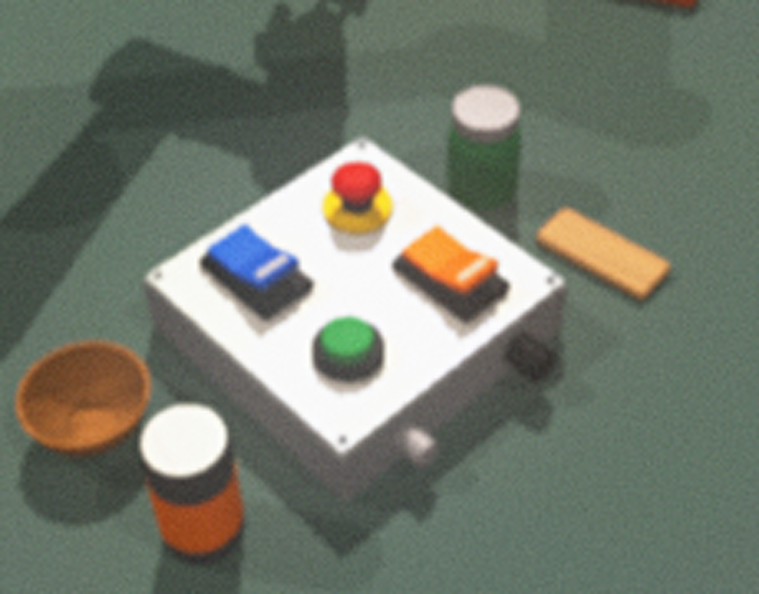

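The top view shows the box turned. The orange rocker is at crop (290,190), green at (433,245), red at (225,325) and blue at (372,390). The white stripes are on the far ends at (302,150) and (388,355), and the scene view agrees. Next I'll fit the box pose.

```bash
cat >> h.py <<'E'
def plane(cam,u,v,z):
    c=arm.camera_info(cam); E=np.array(c["extrinsics"]); r=E[:3,:3]@[(u-c["cx"])/c["fx"],(v-c["cy"])/c["fy"],1]; t=E[:3,3]
    return t+r*(z-t[2])/r[2]
def blobs(cam,im,d,hw=(140,160)):
    hsv=cv2.cvtColor(im,cv2.COLOR_BGR2HSV); out={}
    P={}
    for n,lo,hi,near in(("blue",(100,120,60),(125,255,255),(470,-5)),("orange",(5,140,150),(20,255,255),(590,50)),("green",(50,110,60),(80,255,255),(570,-55)),("red",(170,150,60),(180,255,255),(500,85))):
        m=cv2.inRange(hsv,lo,hi)
        if n=="red": m|=cv2.inRange(hsv,(0,150,60),(4,255,255))
        k,l,st,ce=cv2.connectedComponentsWithStats(m)
        best=min((i for i in range(1,k) if st[i,4]>30),key=lambda i:np.hypot(*(plane(cam,*ce[i],85)[:2]-near)))
        out[n]=(ce[best],st[best,4])
    return out
E
python3 - <<'E'
from h import *
def box(cr):  # top-camera corners at z=60
    p=np.array([plane("top",u/3.3+170,v/3.3+120,60)[:2] for u,v in cr]); return p
p=box([(245,82),(548,207),(420,518),(106,380)]); print(p.round(1)); print("centre",p.mean(0), "sides",[round(np.hypot(*(p[i]-p[i-1])),1) for i in range(4)])
for a,b in((2,1),(3,0),(1,0),(2,3)): e=p[b]-p[a]; print(np.degrees(np.arctan2(e[1],e[0])).round(2),end=" ")
print()
Z={"blue":82,"orange":82,"green":84,"red":101}
for cam in("top","scene"):
    im=cv2.imread(f"pics/{cam}0.png"); d=np.load(cam+"0.npy")
    for n,(c,a) in blobs(cam,im,d).items(): print(cam,n,c.round(1),a,plane(cam,*c,Z[n]).round(1),px2w(cam,d,*c).round(1))
for n,(u,v) in{"ostr":(302,150),"bstr":(388,355)}.items(): print(n,plane("top",u/3.3+170,v/3.3+120,90).round(1))
for n,(u,v) in{"ostr":(476,269),"bstr":(272,264)}.items(): print(n,plane("scene",u/3.3+130,v/3.3+120,90).round(1))
E
```

```text
[[ 681.2   89. ]
 [ 606.5 -130.1]
 [ 384.7  -53.3]
 [ 460.8  165.9]]
centre [533.27847562  17.86136636] sides [np.float64(233.4), np.float64(231.5), np.float64(234.8), np.float64(232.0)]
-19.11 -19.24 71.18 70.84 
top blue [281.9 239.2] 579 [462.8 -12.7  82. ] [462.8 -12.6  82.3]
top orange [256.4 176.6] 500 [600.5  54.3  82. ] [600.4  54.3  82.5]
top green [301.  194.2] 270 [567.3 -48.8  84. ] [567.3 -48.8  84. ]
top red [237.6 217.5] 260 [500.2  87.9 101. ] [500.1  87.8 101.9]
scene blue [204.5 197.3] 223 [460.2 -14.   82. ] [459.1 -12.6  80.2]
scene orange [264.8 198.5] 261 [599.9  51.9  82. ] [600.   51.7  82.2]
scene green [234.7 221.8] 128 [569.4 -51.3  84. ] [568.5 -49.8  81.8]
scene red [237.6 174.6] 120 [505.8  80.7 101. ] [505.2  81.6  99.9]
ostr [625.3  44.7  90. ]
bstr [488.3 -23.   90. ]
ostr [628.6  46.8  90. ]
bstr [487.6 -18.8  90. ]
```

{"method": "arm_command", "body": {
  "grip": 0,
  "rows": [
    [[0.126, 0.136, 0], [0, 0, 0]],
    [[0.252, 0.271, 0], [0, 0, 0]],
    [[0.378, 0.407, 0], [0, 0, 0]],
    [[0.504, 0.542, 0], [0, 0, 0]],
    [[0.63, 0.678, 0], [0, 0, 0]]
  ]
}}

```text
clock: 1.5
position: [281.2, 390.1, 231.5]
ee_rot: [0.99, -0.144, 0.0, -0.0]
contact_force: [0.3, -0.2, 0.1]
gripper_width: 12.3
grasp_force: 0.0
```

{"method": "arm_command", "body": {
  "rows": [
    [[0.126, 0.136, 0], [0, 0, 0]],
    [[0.252, 0.271, 0], [0, 0, 0]],
    [[0.378, 0.407, 0], [0, 0, 0]],
    [[0.504, 0.542, 0], [0, 0, 0]],
    [[0.63, 0.678, 0], [0, 0, 0]]
  ]
}}

```text
clock: 2.0
position: [383.9, 182.8, 231.8]
ee_rot: [0.99, -0.144, 0.0, -0.001]
contact_force: [1.1, 0.5, 0.2]
gripper_width: -0.1
grasp_force: 0.0
```

{"method": "arm_command", "body": {
  "rows": [
    [[0.126, 0.136, 0], [0, 0, 0]],
    [[0.252, 0.271, 0], [0, 0, 0]],
    [[0.378, 0.407, 0], [0, 0, 0]],
    [[0.504, 0.542, 0], [0, 0, 0]],
    [[0.63, 0.678, 0], [0, 0, 0]]
  ]
}}

```text
clock: 2.5
position: [486.7, -24.8, 231.8]
ee_rot: [0.99, -0.144, 0.001, -0.0]
contact_force: [0.3, 0.8, -0.2]
gripper_width: 0.1
grasp_force: 0.0
```

{"method": "arm_command", "body": {
  "rows": [
    [[0, 0, 0.1], [0, 0, 0]],
    [[0, 0, 0.2], [0, 0, 0]],
    [[0, 0, 0.3], [0, 0, 0]],
    [[0, 0, 0.4], [0, 0, 0]],
    [[0, 0, 0.4], [0, 0, 0]]
  ]
}}

```text
clock: 3.0
position: [483.7, -23.5, 128.5]
ee_rot: [0.99, -0.144, -0.004, 0.001]
contact_force: [-1.0, 0.6, 0.1]
gripper_width: 0.1
grasp_force: 0.0
```

Run:
```python
from h import *
print([arm.read_state()["position"].__array__().round(1) for _ in range(2)])
o=[]
for cam,(x,y) in(("top",(215,170)),("scene",(150,140))):
    im,d=arm.get_image(cam); o.append(cv2.resize(im[y:y+100,x:x+130],(400,308),interpolation=cv2.INTER_CUBIC))
cv2.imwrite("pics/p1.png",np.hstack(o)); print(arm.read_state()["position"])
```

```text
[array([483.7, -23.5, 128.5]), array([483.7, -23.5, 128.5])]
[486.51639286 -22.94044839 131.80129561]
```

View pics/p1.png

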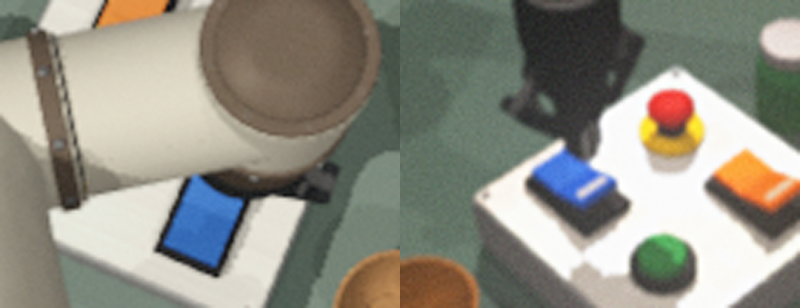

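The tip hangs above and behind the blue paddle, at about panel (590,148) in the scene view. I'll check that against the projection.

Run:
```python
from h import *
c=arm.camera_info("scene"); E=np.linalg.inv(c["extrinsics"])
for z in (131,89):
    p=E@[486,-23,z,1]; print(z,((c["fx"]*p[0]/p[2]+c["cx"]-150)*400/130+400, (c["fy"]*p[1]/p[2]+c["cy"]-140)*3.08))
```

```text
131 (np.float64(583.5286493292217), np.float64(152.65633872724578))
89 (np.float64(587.8971470777035), np.float64(188.34501518620675))
```

The projection agrees, and the tip should land on the stripe half. I'll press slowly.

{"method": "arm_command", "body": {
  "rows": [
    [[0, 0, 0.06], [0, 0, 0]],
    [[0, 0, 0.12], [0, 0, 0]],
    [[0, 0, 0.14], [0, 0, 0]],
    [[0, 0, 0.16], [0, 0, 0]],
    [[0, 0, 0.17], [0, 0, 0]]
  ]
}}

```text
clock: 3.6
position: [488.3, -22.8, 90.5]
ee_rot: [0.99, -0.143, 0.002, -0.0]
contact_force: [2.3, -4.1, 5.5]
gripper_width: 0.2
grasp_force: 2.5
```

{"method": "arm_command", "body": {
  "rows": [
    [[0, 0, 0.008], [0, 0, 0]],
    [[0, 0, 0.016], [0, 0, 0]],
    [[0, 0, 0.024], [0, 0, 0]],
    [[0, 0, 0.024], [0, 0, 0]],
    [[0, 0, 0.024], [0, 0, 0]]
  ]
}}

```text
clock: 4.1
position: [486.9, -22.5, 83.2]
ee_rot: [0.99, -0.144, 0.001, -0.0]
contact_force: [3.3, 0.1, 3.9]
gripper_width: 0.3
grasp_force: 2.0
```

Commanded height is about 82.8 mm and there is no stop force yet, so I'll press on gently.

{"method": "arm_command", "body": {
  "rows": [
    [[0, 0, 0.004], [0, 0, 0]],
    [[0, 0, 0.008], [0, 0, 0]],
    [[0, 0, 0.008], [0, 0, 0]],
    [[0, 0, 0.008], [0, 0, 0]]
  ]
}}

```text
clock: 4.5
position: [487.1, -22.6, 82.0]
ee_rot: [0.99, -0.143, 0.001, -0.0]
contact_force: [2.3, 0.3, 10.0]
gripper_width: -0.1
grasp_force: 5.3
```

{"method": "arm_command", "body": {
  "rows": [
    [[0, 0, 0.004], [0, 0, 0]],
    [[0, 0, 0.008], [0, 0, 0]],
    [[0, 0, 0.008], [0, 0, 0]],
    [[0, 0, 0.008], [0, 0, 0]]
  ]
}}

```text
clock: 4.9
position: [487.1, -22.6, 81.8]
ee_rot: [0.99, -0.143, 0.001, -0.0]
contact_force: [-3.0, 2.0, 24.1]
gripper_width: 0.0
grasp_force: 11.7
```

Force rose to 24 N at 82 mm, so blue is on its stop. I'll lift and move over orange.

{"method": "arm_command", "body": {
  "rows": [
    [[0, 0, -0.1], [0, 0, 0]],
    [[0, 0, -0.2], [0, 0, 0]],
    [[0, 0, -0.26], [0, 0, 0]]
  ]
}}

```text
clock: 5.2
position: [483.6, -23.2, 143.7]
ee_rot: [0.99, -0.144, -0.003, 0.0]
contact_force: [0.9, -0.8, -0.5]
gripper_width: 0.5
grasp_force: 0.0
```

{"method": "arm_command", "body": {
  "rows": [
    [[0.112, -0.103, 0], [0, 0, 0]],
    [[0.223, -0.207, 0], [0, 0, 0]],
    [[0.335, -0.31, 0], [0, 0, 0]],
    [[0.446, -0.413, 0], [0, 0, 0]],
    [[0.446, -0.413, 0], [0, 0, 0]]
  ]
}}

```text
clock: 5.7
position: [623.0, 45.8, 140.5]
ee_rot: [0.99, -0.144, -0.003, 0.001]
contact_force: [-0.9, 0.0, -0.4]
gripper_width: 0.0
grasp_force: 0.0
```

Run:
```python
from h import *
im,d=arm.get_image("scene"); cv2.imwrite("pics/p2.png",cv2.resize(im[140:240,170:300],(650,500),interpolation=cv2.INTER_CUBIC))
im2,d2=arm.get_image("top"); s=arm.read_state();p=s["position"]; print(p,s["contact_force"])
c=arm.camera_info("scene"); E=np.linalg.inv(c["extrinsics"])
for z in (p[2],89):
    q=E@[p[0],p[1],z,1]; print(z,((c["fx"]*q[0]/q[2]+c["cx"]-170)*5, (c["fy"]*q[1]/q[2]+c["cy"]-140)*5))
```

```text
[619.9025739   44.20696622 140.88863735] [-1.31535057  0.49038613 -0.56475602]
140.88863735198473 (np.float64(506.0327859027177), np.float64(234.1724491739042))
89 (np.float64(503.32353592223797), np.float64(306.52246909123005))
```

View pics/p2.png

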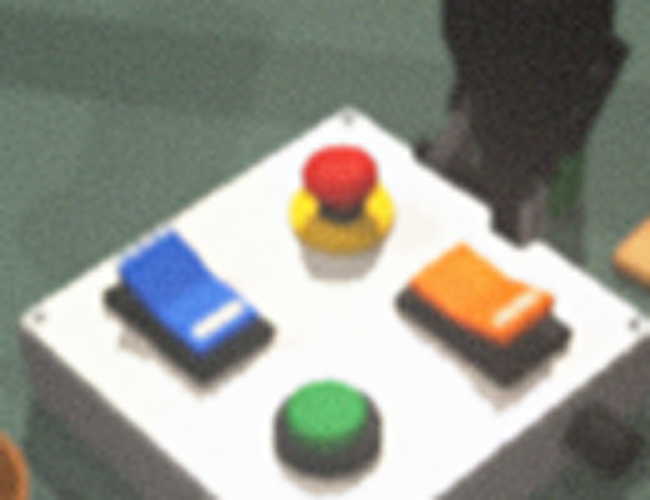

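Blue's striped half now lies level at (225,322). The tip at (515,240) projects onto the orange stripe at (515,308). I'll press orange.

{"method": "arm_command", "body": {
  "rows": [
    [[0, 0, 0.08], [0, 0, 0]],
    [[0, 0, 0.15], [0, 0, 0]],
    [[0, 0, 0.19], [0, 0, 0]],
    [[0, 0, 0.205], [0, 0, 0]],
    [[0, 0, 0.216], [0, 0, 0]]
  ]
}}

```text
clock: 6.3
position: [620.7, 43.5, 89.8]
ee_rot: [0.99, -0.144, -0.002, 0.001]
contact_force: [-2.2, -2.3, 2.0]
gripper_width: 0.1
grasp_force: 1.6
```

{"method": "arm_command", "body": {
  "rows": [
    [[0, 0, 0.008], [0, 0, 0]],
    [[0, 0, 0.016], [0, 0, 0]],
    [[0, 0, 0.024], [0, 0, 0]],
    [[0, 0, 0.03], [0, 0, 0]],
    [[0, 0, 0.03], [0, 0, 0]]
  ]
}}

```text
clock: 6.8
position: [623.8, 44.4, 83.0]
ee_rot: [0.99, -0.144, 0.002, -0.0]
contact_force: [1.7, -2.8, 3.9]
gripper_width: 0.0
grasp_force: 1.8
```

{"method": "arm_command", "body": {
  "rows": [
    [[0, 0, 0.004], [0, 0, 0]],
    [[0, 0, 0.008], [0, 0, 0]],
    [[0, 0, 0.01], [0, 0, 0]],
    [[0, 0, 0.01], [0, 0, 0]]
  ]
}}

```text
clock: 7.2
position: [624.0, 44.5, 82.0]
ee_rot: [0.99, -0.143, 0.002, -0.0]
contact_force: [0.3, -2.8, 10.1]
gripper_width: 0.1
grasp_force: 5.2
```

{"method": "arm_command", "body": {
  "rows": [
    [[0, 0, 0.004], [0, 0, 0]],
    [[0, 0, 0.008], [0, 0, 0]],
    [[0, 0, 0.008], [0, 0, 0]],
    [[0, 0, 0.008], [0, 0, 0]]
  ]
}}

```text
clock: 7.6
position: [624.0, 44.5, 81.9]
ee_rot: [0.99, -0.143, 0.002, -0.0]
contact_force: [-3.7, -2.6, 17.5]
gripper_width: -0.1
grasp_force: 9.2
```

{"method": "arm_command", "body": {
  "rows": [
    [[0, 0, -0.1], [0, 0, 0]],
    [[0, 0, -0.2], [0, 0, 0]],
    [[0, 0, -0.26], [0, 0, 0]]
  ]
}}

```text
clock: 7.9
position: [622.4, 45.3, 143.7]
ee_rot: [0.99, -0.144, 0.0, -0.001]
contact_force: [0.5, 0.4, -0.1]
gripper_width: 0.1
grasp_force: 0.0
```

{"method": "arm_command", "body": {
  "rows": [
    [[-0.035, 0.142, 0], [0, 0, 0]],
    [[-0.07, 0.283, 0], [0, 0, 0]],
    [[-0.105, 0.425, 0], [0, 0, 0]],
    [[-0.105, 0.425, 0], [0, 0, 0]],
    [[-0.105, 0.425, 0], [0, 0, 0]]
  ]
}}

```text
clock: 8.4
position: [566.3, -50.0, 142.2]
ee_rot: [0.989, -0.145, -0.001, -0.0]
contact_force: [1.1, -0.1, 0.1]
gripper_width: -0.1
grasp_force: 0.0
```

Run:
```python
from h import *
im,d=arm.get_image("scene"); cv2.imwrite("pics/p3.png",cv2.resize(im[140:240,170:300],(650,500),interpolation=cv2.INTER_CUBIC))
im2,d2=arm.get_image("top"); s=arm.read_state();p=s["position"]; print(p,s["contact_force"])
c=arm.camera_info("scene"); E=np.linalg.inv(c["extrinsics"])
for z in (p[2],84):
    q=E@[p[0],p[1],z,1]; print(z,((c["fx"]*q[0]/q[2]+c["cx"]-170)*5, (c["fy"]*q[1]/q[2]+c["cy"]-140)*5))
```

```text
[567.25415671 -49.16160395 142.35277654] [ 0.08886578 -0.46895563 -0.57987544]
142.35277654227056 (np.float64(316.59501524837583), np.float64(324.05257459000296))
84 (np.float64(321.6926111260551), np.float64(404.4228035204213))
```

View pics/p3.png

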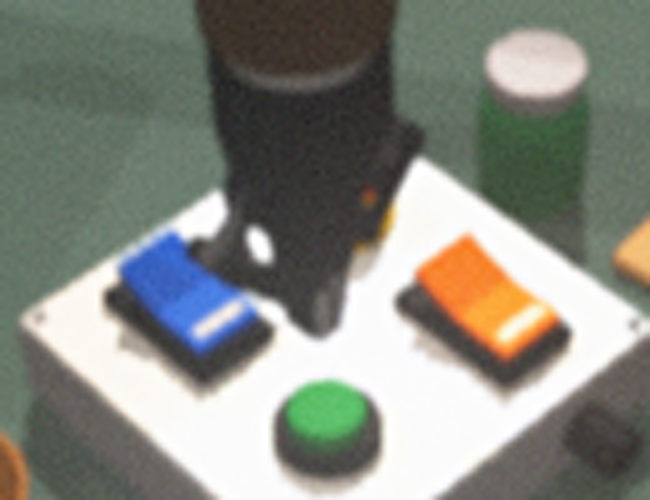

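Both striped halves are now level, at (225,320) and (520,322). The tip projects onto the green cap at (326,410). I'll press the start button.

{"method": "arm_command", "body": {
  "rows": [
    [[0, 0, 0.08], [0, 0, 0]],
    [[0, 0, 0.16], [0, 0, 0]],
    [[0, 0, 0.2], [0, 0, 0]],
    [[0, 0, 0.22], [0, 0, 0]],
    [[0, 0, 0.235], [0, 0, 0]]
  ]
}}

```text
clock: 9.0
position: [567.5, -49.6, 83.9]
ee_rot: [0.99, -0.144, 0.0, 0.0]
contact_force: [-0.5, 0.6, 1.9]
gripper_width: -0.4
grasp_force: 0.7
```

{"method": "arm_command", "body": {
  "rows": [
    [[0, 0, 0.01], [0, 0, 0]],
    [[0, 0, 0.02], [0, 0, 0]],
    [[0, 0, 0.028], [0, 0, 0]],
    [[0, 0, 0.036], [0, 0, 0]],
    [[0, 0, 0.036], [0, 0, 0]]
  ]
}}

```text
clock: 9.5
position: [567.5, -49.7, 76.1]
ee_rot: [0.99, -0.144, 0.001, -0.0]
contact_force: [-1.5, 3.7, 7.5]
gripper_width: -0.1
grasp_force: 3.3
```

{"method": "arm_command", "body": {
  "rows": [
    [[0, 0, 0.006], [0, 0, 0]],
    [[0, 0, 0.01], [0, 0, 0]],
    [[0, 0, 0.01], [0, 0, 0]],
    [[0, 0, 0.01], [0, 0, 0]]
  ]
}}

```text
clock: 9.9
position: [567.6, -49.7, 75.9]
ee_rot: [0.99, -0.143, 0.001, -0.0]
contact_force: [-7.4, 4.1, 17.8]
gripper_width: -0.1
grasp_force: 9.0
```

Green is fully in at 76 mm, with 18 N against the stop. Now I'll retract high and hold.

{"method": "arm_command", "body": {
  "rows": [
    [[0, 0, -0.1], [0, 0, 0]],
    [[0, 0, -0.25], [0, 0, 0]],
    [[0, 0, -0.4], [0, 0, 0]],
    [[0, 0, -0.55], [0, 0, 0]],
    [[0, 0, -0.6], [0, 0, 0]]
  ]
}}

```text
clock: 10.4
position: [569.0, -50.5, 227.1]
ee_rot: [0.99, -0.144, 0.004, -0.001]
contact_force: [-0.6, 1.0, -0.0]
gripper_width: -0.2
grasp_force: 0.0
```

{"method": "arm_command", "body": {
  "rows": [
    [[0, 0, 0], [0, 0, 0]],
    [[0, 0, 0], [0, 0, 0]],
    [[0, 0, 0], [0, 0, 0]],
    [[0, 0, 0], [0, 0, 0]]
  ]
}}

```text
clock: 10.8
position: [566.2, -50.2, 220.7]
ee_rot: [0.99, -0.144, -0.002, 0.001]
contact_force: [0.9, -0.9, -1.7]
gripper_width: -0.2
grasp_force: 0.0
```

Run:
```python
from h import *
im,d=arm.get_image("scene"); cv2.imwrite("pics/p4.png",cv2.resize(im[120:300,130:340],(700,600),interpolation=cv2.INTER_CUBIC))
for n,u,v in(("green",234.7,221.8),("bluestripe",214.5,204.5),("orangestripe",274.5,204.5)): print(n,px2w("scene",d,u,v).round(1))
s=arm.read_state();print(s["position"],s["contact_force"],s["clock"])
```

```text
green [568.7 -50.   82.2]
bluestripe [494.8 -22.3  80.1]
orangestripe [629.6  46.8  79.4]
[566.42116255 -50.16336807 221.01155323] [-0.85812936  0.04418734 -0.0699666 ] 10.85
```

View pics/p4.png

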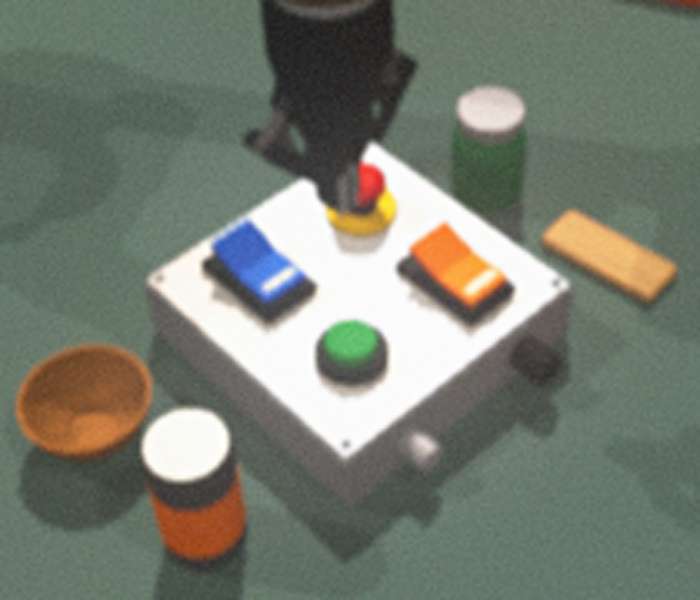

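Both rockers are on, with level stripes at (278,280) and (478,282). The green button is back out at (350,340), the surroundings are unmoved and the arm is clear.

```bash
python3 -c "
from bench import arm
print(arm.job_done())"
```

```text
the job is handed in; nothing more can be done
None
```

I pressed the blue rocker, then the orange one, fully on, then pressed green start fully in and let it back out; the red stop and the loose objects were not touched, and I handed the job in at about 11 s.

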